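# Lock the grinder cup on its base and hold it running

### The arm

A 6-joint arm with a two-finger parallel gripper is mounted at the origin on the work surface; the furniture and walls round the work are solid. World frame = base frame: x ahead of the robot, y to its left, z up, the work surface at z = 0. Lengths are in m, angles in rad, forces in N, time in s.
With the tool pointing down it reaches from about 0.3 to 0.875 m from the base axis. Payload 6.4 kg.
Tool frame: the origin (TCP) lies at the very end of the fingers, on their centre line; the grasp point (between the pads) lies 19 mm behind it; z points along the fingers, y is the line along which they close (so a half turn about z gives the same grasp; the last joint's range is limited). The gripper opens to 85 mm and grips with 20 to 120 N. Pads are 22 mm wide; open, the fingers measure 114 mm over their backs; the gripper's body (76 mm by 85 mm) begins 54 mm behind the grasp point. The pads swing forward as they close: fully open they stand 13 mm farther back than shut.
Start: joints at [-1.449, 0.181, 1.607, -0, 1.354, -0.206], TCP at [0.185, -0.544, 0.231] pointing down, gripper open.
Joint ranges: [-2.99, 2.99], [-0.89, 2.07], [0.3, 2.58], [-1.14, 4.28], [0, 2.63], [-3.12, 3.12]. Speed limits (rad/s): [2.57, 2.57, 3.01, 3.14, 3.14, 3.14].

### API

Orientations are given as a unit quaternion [w, x, y, z].
In Python, from bench import ctrl, optics, monitor gives the robot as it stands (ctrl), with the cameras (optics) and the readings (monitor).
- The arm moves only by the tool run_rows, called after "Emit:" as name(argument=value, ...) on one line, values as JSON. Schema: {"type":"object","properties":{"steps":{"type":"array","items":{"type":"number"},"minItems":7,"maxItems":70},"only":{"type":"string"},"quiet":{"type":"boolean"},"lines":{"type":"string"}},"required":["steps"],"additionalProperties":false}. steps is one flat list of numbers that holds 1 to 10 rows one after another, with no inner brackets; each row has 7 numbers: dx, dy, dz in normalised numbers (1 is 75 cm), then a rotation vector rx, ry, rz in fractions of the full range, 1 being 2 pi rad, then the opening from 0.0 (shut) to 1.0 (fully open); each row is the pose to reach, as a shift and turn from the pose commanded when the call began, along the tool's axes at that moment; what a row does not reach only later rows make up. A row lasts 1/8 s, in which the tool goes at most 0.0625 m and 0.188 rad, less where a joint would pass 70% of its speed; a pose out of reach is approached as far as the arm can. The fingers move at their own pace and stop on an object; the grip force is fixed at half the most. Time passes only in rows, so rows that do not move let the fingers close. The tool returns the time, the measured TCP pose, the force, the opening and the grip force at its end. only (a regular expression) keeps the lines of the reply that match it, lines (a string "A,B") keeps lines A to B, and quiet returns only ok. A shift or turn number past 1, either way, is cut back to 1. Input that does not fit is refused with a message, and nothing moves.
- monitor.get_obs(): the state, without advancing time (a new reading comes with each control period).
- optics.camera(name): name is "side" or "top"; returns the picture (400x640x3 uint8, blue, green, red); there is no depth.
- optics.camera_params(name): a dict with "fovy" (degrees; the focal length in pixels is half the picture's height over the tangent of half this angle, whatever the lens; pixels are square), "cx", "cy" (the principal point, pixels), "dist" ([k1, k2, p1, p2, k3] as OpenCV has them; the pictures are not rectified), "view" (4x4, takes a point from world to camera coordinates). Camera axes: x right, y up, looking along -z (the intrinsics and any distortion apply to the point x, -y, -z); pixel columns grow to the right and rows downward; lengths in m; the calibration is good to about 2 mm. A picture is of the moment at which its call begins. camera_params takes no time and is no camera call.
- ctrl.hand_in(): hands the job in; it is judged then, once.
The state is a dict: "time_s": time; "q": joint angles; "dq": joint speeds; "joint_efforts": joint torques, N m; "eef_pos": TCP position; "eef_rot": TCP orientation; "wrist_force": force on the tool from outside, world axes, zero at the start; "torque": the same for the moment, N m; "opening": opening from 0.0 (shut) to 1.0 (fully open); "grasp_force": force on a finger pad.
Only numpy, scipy, OpenCV 4.12 (cv2) and the standard library are available. Lean on these libraries where they do the work, as an engineer would, in place of code of your own. Each camera call takes 0.05 s, during which the arm holds its last target. There are 200 camera calls.

### The job

A spice jar has been left standing in the socket of the spice grinder: lift it out and stand it upright on the bare worktop, well clear of the grinder. Then set the metal grinder cup in the socket with its two pins in the two gaps, press it down against the spring and twist it clockwise (seen from above) about a quarter turn until it will go no further. It springs back when let go, so finish with the gripper still holding the cup there, fully turned; leave everything else on the worktop where it is.

Things in the scene. Friction and masses are not known exactly. Their poses are not given: they have to be found in the camera images.
- grinder: Motor base of a spice grinder: black, round, 128 mm across, 70 mm high, fixed. Origin at the centre of its underside, z up. In its top a round well 80 mm across under an 8 mm thick grey lip, which has a 55 mm hole and two 16 mm wide gaps, facing each other along the base's x axis (half a turn makes no difference). A small rocker switch is on its -x side.
- socket (a point): Centre of the hole in the grey lip, level with the base's top, 70 mm above the worktop; axes as the base: the gaps lie along +x and -x, with a small steel mark on the rim beside each. The sprung plate in the well lies 12 mm below this point when not pressed.
- press (a joint): How far the sprung plate is pressed down, m: 0 up, 0.012 at the bottom stop; 5 N start it, 10 N reach the stop. The pins of a cup standing on the plate come free below the lip at 0.007; press to about 0.010 before turning. Once turned, the lip keeps the cup from rising.
- turn (a joint): How far the plate has turned clockwise from above, rad: 0 at rest, 1.33 at its stop; a spring pushes back, 0.15 N m at the start, 0.38 at the stop. Two dogs just clockwise of the gaps catch the cup's pins after the cup has turned some 0.1 rad, so the cup turns about 1.45 rad in all.
- cup: Grinder cup: closed upright metal cylinder, 50 mm diameter, 83 mm high, 0.15 to 0.29 kg, loose on the worktop, right way up for fitting. Origin at the centre of its foot, z up. Two round pins 10 mm thick stick out along its x axis to 37 mm from the axis, their middle 6 mm above the foot. A raised bar on top (40 x 6 x 4 mm) lies along x. Half a turn makes no difference.
- cup_grip (a point): On the cup's axis, 55 mm above its foot: where to grip it round its sides from above, in any direction. When seated and pressed, the top of the grinder's lip comes 19 to 24 mm above the cup's foot. Axes as the cup.
- spice_jar: The spice jar that stands in the grinder's socket, on the sprung plate: round, 44 mm diameter, 96 mm high, 0.08 to 0.14 kg, dark lid (the lid is fixed to it). Origin at the centre of its underside, z up. Grip it by its sides from above, about 75 mm above its underside.
- matchbox: Bystander: large matchbox, 112 x 66 x 24 mm, lying on the worktop between the two places where the grinder and the cup may stand (which of the two is on which side varies). Origin at the centre of its underside.
- garlic: Bystander: garlic bulb, 60 mm across, 59 mm high, behind right. Origin under its middle.
- jar_b: Bystander: another spice jar of the same shape, 44 x 96 mm, standing on the worktop at the right. Origin under its middle.
- jar_c: Bystander: a third spice jar, 44 x 96 mm, standing on the worktop at the right. Origin under its middle.
- ramekin: Bystander: white ramekin, 68 mm across, 36 mm high, behind right. Origin under its middle.
- notebook: Bystander: dark notebook, 148 x 110 x 16 mm, lying near at the left. Origin under its middle.

How it is judged:
On the way, in this order (a step that is already met when the one before it is completed fails the run):
1. the spice jar stands upright on the worktop, clear of the grinder and let go (horizontal distance between spice_jar and socket above 0.095 m and height (world z) of spice_jar between -0.006 and 0.006 m and angle between spice_jar's own z axis and vertical below 0.1 rad and contact force between spice_jar and the fingers below 0.1 N and linear speed of spice_jar below 0.02 m/s), for 0.2 s.
2. the cup is pushed straight down in the socket, pins in the gaps, plate pressed, not yet turned (horizontal distance between cup and socket below 0.005 m and angle between cup's own z axis and vertical below 0.1 rad and value of joint press above 0.0055 m and value of joint turn below 0.4 rad and contact force between cup and grinder above 2 N), for 0.05 s.
At the end, for the whole second after the job is handed in: Last second: gripper holds the cup (over 2 N), still, upright within 0.1 rad, within 5 mm of the socket axis; plate pressed over 5.5 mm and turned over 1.15 rad; pins over 1.1 rad from the gaps. Spice jar on the worktop, upright within 0.1 rad, over 95 mm from the socket axis (horizontal distance between spice_jar and socket above 0.095 m and height (world z) of spice_jar between -0.006 and 0.006 m and angle between each of spice_jar, cup's own z axis and vertical below 0.1 rad and horizontal distance between cup and socket below 0.005 m and value of joint turn above 1.15 rad and value of joint press above 0.0055 m and velocity of joint turn below 0.1 rad/s and angle between the x axis of cup and the x axis of grinder, either way round above 1.1 rad and contact force between cup and the fingers above 2 N and linear speed of cup below 0.02 m/s); the arm keeps its last pose, push and grip.
It fails at once if a bystander (matchbox, garlic, another spice jar, ramekin or notebook) moved more than 30 mm (distance of any of matchbox, garlic, jar_b, jar_c, ramekin, notebook from where it was at the start of the episode above 0.03 m).
It fails at once if the spice jar is tipped over (angle between spice_jar's own z axis and vertical above 1 rad).
It also fails if it takes over 61 s, if anything falls off the work surface, if the arm or the gripper's body presses on something with over 40 N, if the wrist force passes 120 N, or if a joint passes its speed limit or range.

## Working session

There is one attempt and no reset: what is moved stays moved. The work goes in short steps, Python scripts to look and compute and a tool call to move; the robot and the scene stay as the last step left them, time stands still between calls to the robot, and variables do not carry over. Pictures are saved under pics/ and viewed, at most 10 in all, crops included, and the job is handed in when it is done.

```bash
ls; mkdir -p pics; python3 - <<'E'
from bench import ctrl, optics, monitor
import cv2,numpy as np
for n in("side","top"):
    cv2.imwrite(f"pics/{n}0.png",optics.camera(n)); p=optics.camera_params(n); print(n,p)
o=monitor.get_obs(); print(o)
E
```

```text
bench.py
pics
side {'fovy': 49.73287802595081, 'cx': 319.7278820410633, 'cy': 203.26907947983278, 'dist': array([-0.12015922,  0.        ,  0.        ,  0.        ,  0.        ]), 'view': array([[-0.84961959, -0.52688749, -0.0231544 ,  0.35639262],
       [ 0.29823773, -0.51619842,  0.80286577, -0.2523519 ],
       [-0.43497219,  0.67522497,  0.59571002, -0.95919524],
       [ 0.        ,  0.        ,  0.        ,  1.        ]])}
top {'fovy': 52.55876602255083, 'cx': 315.4276110727005, 'cy': 191.57029378500343, 'dist': array([0.01913884, 0.        , 0.        , 0.        , 0.        ]), 'view': array([[ 0.02511644, -0.99891889,  0.03911785, -0.12822618],
       [ 0.99552144,  0.02856009,  0.09011874, -0.50034194],
       [-0.09113852,  0.03667919,  0.9951625 , -1.11721364],
       [ 0.        ,  0.        ,  0.        ,  1.        ]])}
{'time_s': 0.1, 'q': array([-1.44929837e+00,  1.81457138e-01,  1.60790271e+00, -1.22610431e-05,
        1.35381683e+00, -2.06316684e-01]), 'dq': array([-0.00037132, -0.00216935, -0.00244946,  0.00165618,  0.00075558,
       -0.0002938 ]), 'joint_efforts': array([ 2.79060623e-04, -4.45875049e+01, -3.52239275e+01, -2.04894736e-04,
        4.15688744e-03,  1.96143372e-05]), 'eef_pos': array([ 0.18507755, -0.54387305,  0.23048222]), 'eef_rot': array([-7.91553837e-04,  9.86596716e-01,  1.63175649e-01,  2.75983209e-05]), 'wrist_force': array([-0.70557993, -0.53503907,  0.20384909]), 'torque': array([-0.02816372, -0.04097427,  0.01457619]), 'grasp_force': 0.0, 'opening': 0.9982774130694878}
```

View pics/top0.png

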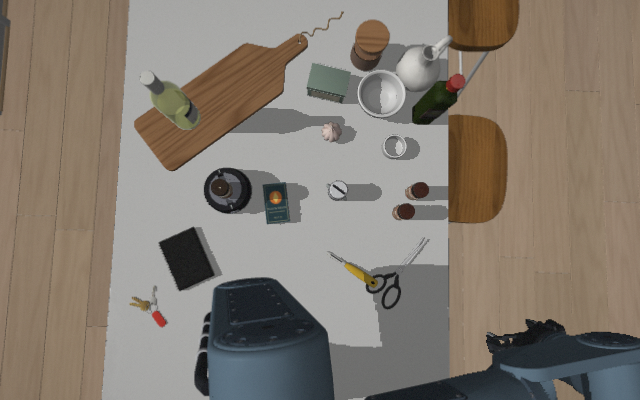

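View pics/side0.png

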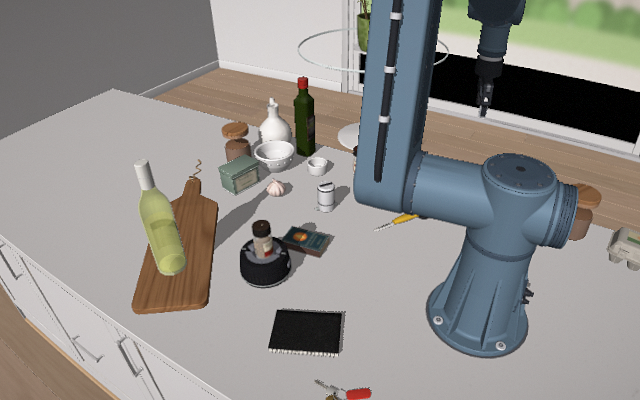

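Top view: grinder about (228,190) with the jar lid at (220,187), matchbox (275,202), cup (338,190). Side view: grinder (265,262), jar lid (262,228), cup (325,196). Next I'll enlarge these areas.

```bash
cat > h.py <<'E'
import numpy as np,cv2
from bench import ctrl, optics, monitor
from scipy.spatial.transform import Rotation as R
def K(n):
    p=optics.camera_params(n); f=200/np.tan(np.radians(p['fovy'])/2)
    return np.array([[f,0,p['cx']],[0,f,p['cy']],[0,0,1.]]),p['dist'],p['view']
def ray(n,uv):
    k,d,V=K(n); x,y=cv2.undistortPoints(np.array([[uv]],float),k,d)[0,0]
    Rm=V[:3,:3]; return -Rm.T@V[:3,3], Rm.T@np.array([x,-y,-1])
def onz(n,uv,z):
    c,r=ray(n,uv); return c+r*(z-c[2])/r[2]
def proj(n,P):
    k,d,V=K(n); F=np.diag([1,-1,-1.]); 
    return cv2.projectPoints(np.array(P,float).reshape(-1,3),cv2.Rodrigues(F@V[:3,:3])[0],F@V[:3,3],k,d)[0].reshape(-1,2)
def tool(P):  # world shift -> tool axes, plus current yaw of tool y
    o=monitor.get_obs(); w=o['eef_rot']; r=R.from_quat([w[1],w[2],w[3],w[0]])
    return r.inv().apply(np.array(P)-o['eef_pos']), r.as_matrix()
E
python3 - <<'E'
import cv2,numpy as np
t=cv2.imread('pics/top0.png');s=cv2.imread('pics/side0.png')
r=lambda a,k:cv2.resize(a,None,fx=k,fy=k,interpolation=cv2.INTER_CUBIC)
a=r(t[160:220,200:260],6);b=r(t[175:205,320:370],7.2)
c=r(s[210:300,225:345],4)[:, :480]
out=np.zeros((580,800,3),np.uint8); out[:360,:360]=a; out[360:576,:360]=b; out[:360,360:840]=c[:, :440]
out[360:580,370:730]=r(s[170:225,290:380],4)
cv2.imwrite('pics/z0.png',out)
E
```

```text
(no output)
```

View pics/z0.png

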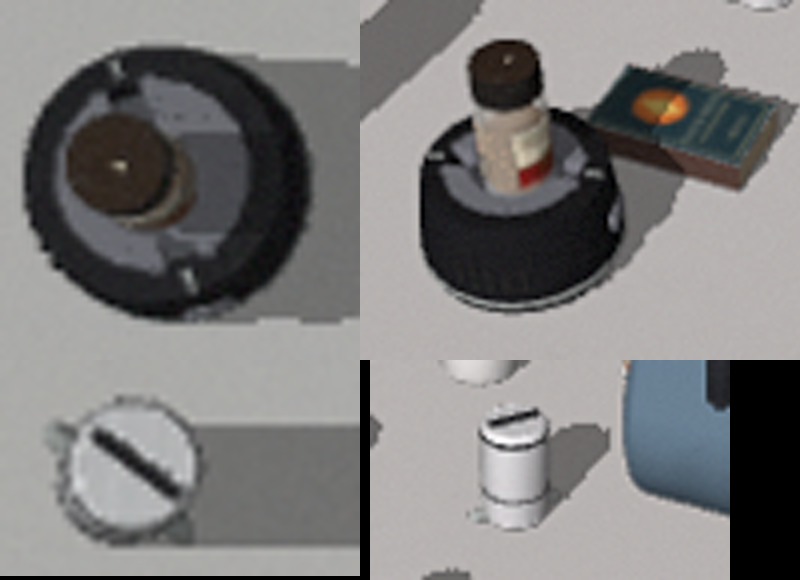

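The crops show the grinder's steel marks clearly: top view about (219.7,171.7) and (231.2,207.2), side view (244.5,249) and (283,253). They also show the cup's bar near (339,189) in top view and the jar lid near (220,187). Now I'll refine these and convert them to world positions.

```bash
python3 - <<'E'
from h import *
t=cv2.imread('pics/top0.png');s=cv2.imread('pics/side0.png')
g=lambda a:cv2.cvtColor(a,cv2.COLOR_BGR2GRAY).astype(float)
gt,gs=g(t),g(s)
def cen(im,u,v,r,sign=1,q=.5):
    u,v=int(round(u)),int(round(v)); w=sign*im[v-r:v+r+1,u-r:u+r+1]
    w=np.clip(w-(w.min()+q*(w.max()-w.min())),0,None); y,x=np.mgrid[v-r:v+r+1,u-r:u+r+1]
    return np.array([(w*x).sum(),(w*y).sum()])/w.sum()
def tri(a,b):
    (c1,r1),(c2,r2)=ray('top',a),ray('side',b); A=np.c_[r1,-r2]; x=np.linalg.lstsq(A,c2-c1,rcond=None)[0]
    p,q=c1+x[0]*r1,c2+x[1]*r2; return (p+q)/2,np.linalg.norm(p-q)
m=[cen(gt,219.5,171.2,2),cen(gt,230.7,206.7,2)]; ms=[cen(gs,244.,248.5,2),cen(gs,283,253,2)]
print('marks px',m,ms)
M=[onz('top',p,.07) for p in m];S=[onz('side',p,.07) for p in ms]
for A in(M,S): print(A[0],A[1],'mid',(A[0]+A[1])/2,'dir',np.degrees(np.arctan2(*(A[0]-A[1])[1::-1])),np.linalg.norm(A[0]-A[1]))
# jar lid: brown dark mask
hsv=cv2.cvtColor(t,cv2.COLOR_BGR2HSV)
b=t.astype(int); lm=((b[...,2]-b[...,0]>12)&(gt<95)).astype(np.uint8); lm[:172]=0;lm[198:]=0;lm[:,:209]=0;lm[:,231:]=0
n,l,st,ce=cv2.connectedComponentsWithStats(lm); i=1+st[1:,4].argmax(); 
c=max(cv2.findContours((l==i).astype(np.uint8),0,2)[0],key=len); print('lid',st[i],ce[i],cv2.minEnclosingCircle(c),onz('top',ce[i],.154),onz('side',(225+(508-360)/4,210+61/4),.154))
# cup bar: dark pixels on the light top
def bar(im,u,v,r,th):
    w=(im[v-r:v+r+1,u-r:u+r+1]<th).astype(np.uint8); n,l,st,ce=cv2.connectedComponentsWithStats(w)
    for k in range(1,n):
        if st[k,4]>5: print(' comp',st[k],ce[k]+[u-r,v-r])
    y,x=np.mgrid[v-r:v+r+1,u-r:u+r+1]; return l,x,y
for n,im,u,v,th in(('top',gt,339,189,90),('side',gs,326,185,90)):
    print(n);l,x,y=bar(im,u,v,7,th); k=l[7,7]
    P=np.array([onz(n,(a,b_),.087)[:2] for a,b_ in zip(x[l==k],y[l==k])]) if k else None
    if k:
        q=P-P.mean(0); d=np.linalg.svd(q)[2][0]; print(k,P.mean(0),'dir',np.degrees(np.arctan2(d[1],d[0])),np.ptp(q@d))
mx=cv2.inRange(hsv,(85,80,20),(110,255,140)); mx[:175]=0;mx[230:]=0;mx[:,:255]=0;mx[:,295:]=0
c=max(cv2.findContours(mx,0,2)[0],key=cv2.contourArea); bx=cv2.boxPoints(cv2.minAreaRect(c)); print('matchbox',[onz('top',p,.024)[:2].round(3) for p in bx])
for nm,p in(('garlic',(331,131)),('rame',(394,147)),('jb',(418,190)),('notebook',(187,259))): print(nm,onz('top',p,.05).round(3))
E
```

```text
marks px [array([218.88541667, 170.67708333]), array([230.96583851, 205.78881988])] [array([243.06302521, 247.74369748]), array([282.66292135, 252.86235955])]
[0.54852058 0.14846073 0.07      ] [0.4548172  0.11209498 0.07      ] mid [0.50166889 0.13027786 0.07      ] dir 21.210948472224693 0.10051264529302355
[0.54753143 0.1481926  0.07      ] [0.45258583 0.11315691 0.07      ] mid [0.50005863 0.13067476 0.07      ] dir 20.25446522217338 0.10120358671863383
lid [211 179  16  16 186] [218.79569892 186.7311828 ] ((218.75926208496094, 186.72222900390625), 7.948195457458496) [0.49697001 0.12980693 0.154     ] [0.49001893 0.13185832 0.154     ]
top
 comp [ 1  3 12  9 30] [338.53333333 188.93333333]
1 [ 0.5067962  -0.17406894] dir -124.84934001314811 0.03634438176813028
side
 comp [ 1  4 12  5 21] [325.42857143 184.14285714]
matchbox [array([0.448, 0.018]), array([ 0.455, -0.032]), array([ 0.425, -0.036]), array([0.418, 0.014])]
garlic [ 0.673 -0.153  0.05 ]
rame [ 0.633 -0.331  0.05 ]
jb [ 0.514 -0.399  0.05 ]
notebook [0.31  0.226 0.05 ]
```

The rows are not in the units I measure in: shifts go in shares of 75 cm and turns go in shares of 2 pi rad. I convert before sending: -0.538 m is -0.7173, 0.51 m is 0.68, -1.57 rad is -0.2499.

Emit:
run_rows(steps=[0.68,-0.7173,0,0,0,-0.2499,1,0.68,-0.7173,0,0,0,-0.2499,1,0.68,-0.7173,0,0,0,-0.2499,1,0.68,-0.7173,0,0,0,-0.2499,1,0.68,-0.7173,0,0,0,-0.2499,1,0.68,-0.7173,0,0,0,-0.2499,1,0.68,-0.7173,0,0,0,-0.2499,1,0.68,-0.7173,0,0,0,-0.2499,1,0.68,-0.7173,0,0,0,-0.2499,1,0.68,-0.7173,0,0,0,-0.2499,1])

```text
time_s: 1.35
eef_pos: [0.4466, 0.0256, 0.2313]
eef_rot: [0.0, 0.582, 0.813, 0.0]
wrist_force: [1.2, -0.4, 0.0]
opening: 1.001
grasp_force: 0.0
```

```bash
python3 - <<'E'
from h import *
d,m=tool([.495,.1305,.114]); print(d.round(4),m.round(3)); print(monitor.get_obs()['q'].round(2))
E
```

```text
[0.0838 0.0795 0.1173] [[-0.322  0.947  0.001]
 [ 0.947  0.322 -0.   ]
 [-0.     0.    -1.   ]]
[-0.21 -0.12  1.91 -0.    1.34 -0.54]
```

Scaled: 0.084 m is 0.112, 0.079 m is 0.1053.

Emit:
run_rows(steps=[0.0667,0.0667,0,0,0,0,1,0.112,0.1053,0,0,0,0,1,0.112,0.1053,0,0,0,0,1,0.112,0.1053,0,0,0,0,1])

```text
time_s: 1.85
eef_pos: [0.4935, 0.1284, 0.2307]
eef_rot: [-0.0, 0.582, 0.813, -0.001]
wrist_force: [-0.3, -0.2, -0.0]
opening: 1.002
grasp_force: 0.0
```

```bash
python3 - <<'E'
from h import *
d,m=tool([.495,.1305,.114]); print(d.round(4)); t=optics.camera('top');s=optics.camera('side')
r=lambda a,k:cv2.resize(a,None,fx=k,fy=k,interpolation=cv2.INTER_CUBIC)
cv2.imwrite('pics/z1.png',np.hstack([r(t[140:230,180:280],4),r(s[190:280,210:310],4)]))
E
```

```text
[0.0015 0.0023 0.1167]
```

View pics/z1.png

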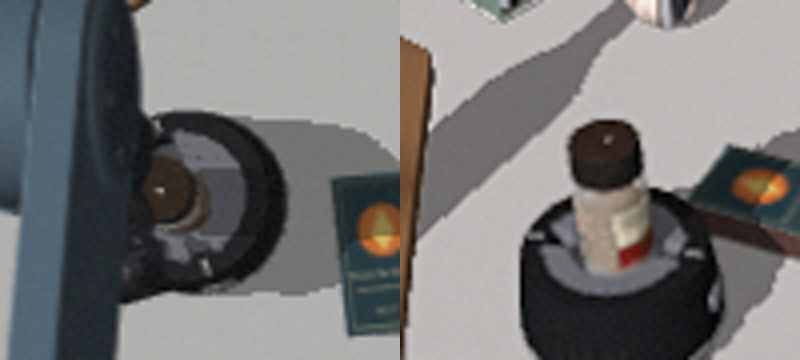

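The top view is partly hidden by the arm, with the lid at about (221,187). The side view shows the jar standing upright and untouched. I'll descend and grip.

Scaled: 0.117 m is 0.156, 0.1 m is 0.1333.

Emit:
run_rows(steps=[0.0013,0.0027,0.0667,0,0,0,1,0.0013,0.0027,0.1333,0,0,0,1,0.0013,0.0027,0.156,0,0,0,1,0.0013,0.0027,0.156,0,0,0,1,0.0013,0.0027,0.156,0,0,0,0,0.0013,0.0027,0.156,0,0,0,0,0.0013,0.0027,0.156,0,0,0,0,0.0013,0.0027,0.156,0,0,0,0,0.0013,0.0027,0.156,0,0,0,0,0.0013,0.0027,0.156,0,0,0,0])

```text
time_s: 3.2
eef_pos: [0.4965, 0.1301, 0.1148]
eef_rot: [0.001, 0.583, 0.813, 0.001]
wrist_force: [2.9, -0.8, 3.0]
opening: 0.488
grasp_force: 60.1
```

Scaled: -0.106 m is -0.1413, -0.07 m is -0.0933.

Emit:
run_rows(steps=[0,0,-0.04,0,0,0,0,0,0,-0.1067,0,0,0,0,0,0,-0.1067,0,0,0,0,-0.0467,0.04,-0.1067,0,0,0,0,-0.0933,0.0867,-0.1067,0,0,0,0,-0.1413,0.1267,-0.1067,0,0,0,0,-0.1413,0.1267,-0.1067,0,0,0,0,-0.1413,0.1267,-0.1067,0,0,0,0])

```text
time_s: 4.2
eef_pos: [0.6179, 0.0604, 0.192]
eef_rot: [-0.002, 0.583, 0.813, -0.001]
wrist_force: [-0.3, 0.0, -2.2]
opening: 0.486
grasp_force: 62.1
```

```bash
python3 - <<'E'
from h import *
o=monitor.get_obs();print(o['grasp_force'],o['opening']);s=optics.camera('side');t=optics.camera('top')
r=lambda a,k:cv2.resize(a,None,fx=k,fy=k,interpolation=cv2.INTER_CUBIC)
cv2.imwrite('pics/z2.png',np.hstack([r(t[110:230,180:310],3),r(s[150:270,190:320],3)]))
E
```

```text
62.12827612092951 0.4859532062415499
```

View pics/z2.png

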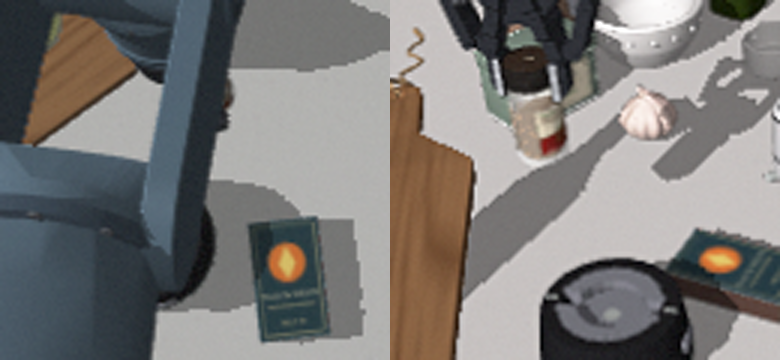

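The side view shows the jar upright between the fingers and the emptied grinder below it, with the spot clear. I'll lower it.

Scaled: 0.133 m is 0.1773, 0.132 m is 0.176.

Emit:
run_rows(steps=[0,0,0.0667,0,0,0,0,0,0,0.1333,0,0,0,0,0,0,0.1667,0,0,0,0,0,0,0.1733,0,0,0,0,0,0,0.176,0,0,0,0,0,0,0.1773,0,0,0,0,0,0,0.1773,0,0,0,0])

```text
time_s: 5.18
eef_pos: [0.6204, 0.0601, 0.0626]
eef_rot: [0.001, 0.583, 0.813, 0.001]
wrist_force: [-0.0, -0.4, -1.0]
opening: 0.485
grasp_force: 62.2
```

Scaled: 0.005 m is 0.0067, 0.004 m is 0.0053.

Emit:
run_rows(steps=[0,0,0.0027,0,0,0,0,0,0,0.0053,0,0,0,0,0,0,0.0067,0,0,0,0,0,0,0.0067,0,0,0,0])

```text
time_s: 5.68
eef_pos: [0.6201, 0.0599, 0.0582]
eef_rot: [0.0, 0.583, 0.813, 0.0]
wrist_force: [-5.5, -0.6, 11.5]
opening: 0.486
grasp_force: 63.5
```

Scaled: -0.15 m is -0.2, -0.12 m is -0.16.

Emit:
run_rows(steps=[0,0,-0.0013,0,0,0,0.6,0,0,-0.0013,0,0,0,1,0,0,-0.0013,0,0,0,1,0,0,-0.0013,0,0,0,1,0,0,-0.0013,0,0,0,1,0,0,-0.08,0,0,0,1,0,0,-0.16,0,0,0,1,0,0,-0.2,0,0,0,1,0,0,-0.2,0,0,0,1])

```text
time_s: 6.8
eef_pos: [0.6216, 0.06, 0.2099]
eef_rot: [0.003, 0.583, 0.813, 0.002]
wrist_force: [0.4, -0.1, 0.7]
opening: 1.0
grasp_force: 0.0
```

```bash
python3 - <<'E'
from h import *
d,m=tool([.507,-.174,.2]);print(d.round(4)); s=optics.camera('side')
r=lambda a,k:cv2.resize(a,None,fx=k,fy=k,interpolation=cv2.INTER_CUBIC)
cv2.imwrite('pics/z3.png',r(s[130:290,190:350],3.5))
E
```

```text
[-0.1848 -0.1838  0.0093]
```

View pics/z3.png

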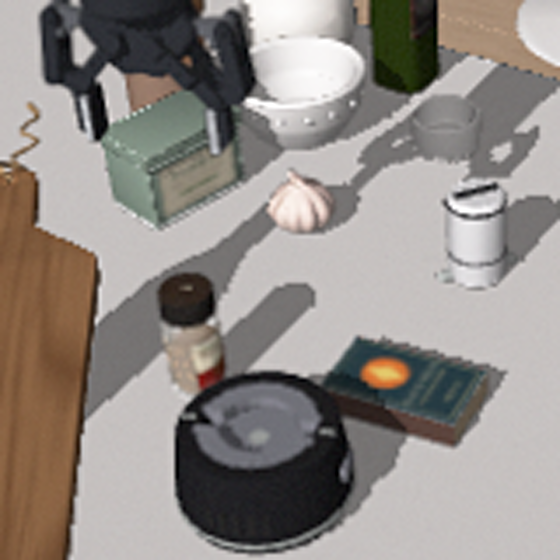

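The jar stands upright at side pixel (244,225), clear of the grinder, and the cup is untouched at (326,197). Moving over the cup.

Scaled: -0.185 m is -0.2467, -0.184 m is -0.2453.

```bash
python3 - <<'E'
from h import *
print(onz('side',(325.6,186.3),.083).round(4), proj('side',[.507,-.174,.083]), proj('top',[[.507,-.174,.083],[.507,-.174,0]]))
E
```

```text
[ 0.4999 -0.1653  0.083 ] [[325.04967445 184.14538053]] [[338.36553551 189.00035985]
 [335.62137492 191.77182564]]
```

Emit:
run_rows(steps=[-0.06,-0.06,0,0,0,0,1,-0.12,-0.12,0,0,0,0,1,-0.18,-0.18,0,0,0,0,1,-0.2467,-0.2453,0,0,0,0,1,-0.2467,-0.2453,0,0,0,0,1,-0.2467,-0.2453,0,0,0,0,1,-0.2467,-0.2453,0,0,0,0,1])

```text
time_s: 7.72
eef_pos: [0.5049, -0.1727, 0.2054]
eef_rot: [-0.001, 0.582, 0.813, 0.0]
wrist_force: [0.2, -0.3, 0.7]
opening: 0.999
grasp_force: 0.0
```

```bash
python3 - <<'E'
from h import *
d,m=tool([.507,-.174,.036]);print(d.round(4),m.round(3))
E
```

```text
[-0.0021  0.0017  0.1694] [[-0.322  0.947 -0.001]
 [ 0.947  0.322  0.001]
 [ 0.002 -0.001 -1.   ]]
```

Scaled: 0.169 m is 0.2253, 0.155 m is 0.2067.

Emit:
run_rows(steps=[-0.0013,0.0027,0.0733,0,0,0,1,-0.0013,0.0027,0.1467,0,0,0,1,-0.0013,0.0027,0.2067,0,0,0,1,-0.0013,0.0027,0.2253,0,0,0,1,-0.0013,0.0027,0.2253,0,0,0,1,-0.0013,0.0027,0.2253,0,0,0,0,-0.0013,0.0027,0.2253,0,0,0,0,-0.0013,0.0027,0.2253,0,0,0,0,-0.0013,0.0027,0.2253,0,0,0,0,-0.0013,0.0027,0.2253,0,0,0,0])

```text
time_s: 8.98
eef_pos: [0.5082, -0.1754, 0.0393]
eef_rot: [0.002, 0.583, 0.813, 0.0]
wrist_force: [-1.8, -1.1, 6.1]
opening: 0.574
grasp_force: 60.7
```

Emit:
run_rows(steps=[0,0,0,0,0,0,0,0,0,0,0,0,0,0,0,0,-0.0667,0,0,0,0,0,0,-0.1333,0,0,0,0,0,0,-0.1333,0,0,0,0])

```text
time_s: 9.6
eef_pos: [0.5102, -0.1764, 0.1428]
eef_rot: [0.005, 0.583, 0.813, 0.0]
wrist_force: [-0.2, -0.2, -2.0]
opening: 0.569
grasp_force: 63.1
```

Scaled: 0.294 m is 0.392, 0.03 m is 0.04, 0.6 rad is 0.0955.

Emit:
run_rows(steps=[0.0667,0.02,0,0,0,0.0159,0,0.1333,0.04,0,0,0,0.0318,0,0.2,0.0613,0,0,0,0.0477,0,0.2667,0.0813,0,0,0,0.0637,0,0.3333,0.1027,0,0,0,0.0796,0,0.392,0.12,0,0,0,0.0955,0,0.392,0.12,0,0,0,0.0955,0,0.392,0.12,0,0,0,0.0955,0])

```text
time_s: 10.6
eef_pos: [0.4973, 0.1326, 0.1367]
eef_rot: [-0.0, 0.796, 0.605, -0.001]
wrist_force: [-0.6, 0.8, -2.0]
opening: 0.574
grasp_force: 63.0
```

```bash
python3 - <<'E'
from h import *
d,m=tool([.501,.1305,.14]);print(d.round(4),m.round(3)); t=optics.camera('top');s=optics.camera('side')
cv2.imwrite('pics/top4.png',t);cv2.imwrite('pics/side4.png',s)
r=lambda a,k:cv2.resize(a,None,fx=k,fy=k,interpolation=cv2.INTER_CUBIC)
cv2.imwrite('pics/z4.png',np.hstack([r(t[150:250,180:260],4.5),r(s[190:290,225:315],4.5)]))
E
```

```text
[-0.0011  0.0042 -0.0033] [[ 0.268  0.963 -0.001]
 [ 0.963 -0.268 -0.   ]
 [-0.001 -0.001 -1.   ]]
```

View pics/z4.png

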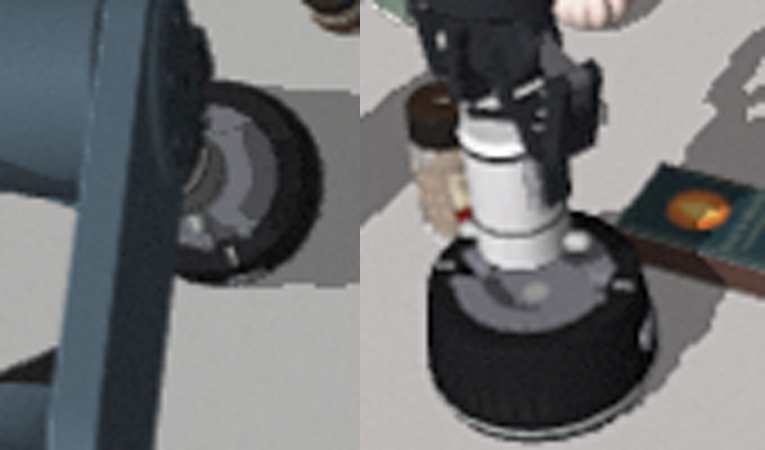

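The cup hangs above the socket. Its lower body is at about (260.6,247) in the side view, with one pin at (273.2,243.6) there and (223.1,200.7) in the top view. Checking this against the prediction.

```bash
python3 - <<'E'
from h import *
s=cv2.imread('pics/side4.png');t=cv2.imread('pics/top4.png');g=cv2.cvtColor(s,cv2.COLOR_BGR2GRAY).astype(int)
for v in(238,240,242,244): print(v,g[v,242:280])
e=np.array([.4973,.1326,.0977]); a=np.radians(20.8); d=np.array([np.cos(a),np.sin(a),0])
ang=np.linspace(0,2*np.pi,180); ring=np.c_[np.cos(ang),np.sin(ang),0*ang]*.025
for h in(0,.01,.02): p=proj('side',e+[0,0,h]+ring); print('foot ring+',h,p.min(0).round(1),p.max(0).round(1))
for n in('side','top'): print(n,'pins',[proj(n,e+[0,0,.006]+k*d).round(1).tolist() for k in(-.037,-.03,.03,.037)])
print('top gap centre/marks', proj('top',[[.501,.1305,.07]-.05*d]).round(1), proj('side',[np.array([.501,.1305,.07])-.05*d,np.array([.501,.1305,.07])+.05*d]).round(1))
print(cv2.cvtColor(t,cv2.COLOR_BGR2GRAY)[194:212,217:237])
E
```

```text
238 [149 149 156 150 104  63  87  83 134 197 217 217 219 218 215 213 212 210
 206 197 189 181 170 160 147 123  85  70  84  65  25  13  11   9   5  19
  63  94]
240 [150 153 148 145 141 176 205 205 180 139 156 181 196 214 219 216 218 214
 210 202 190 169 146 107  87  89 106 104  94  69  39  25  17  15  12  16
  17  10]
242 [193 170 164 148  96 106 150 146 156 188 213 206 169 142 142 134 128 132
 129 123 133 137 161 166 153 136 120 102 118 175 188 181 169 119  61  28
  14  18]
244 [193 200 143  33  22  22  24  36  67 156 210 216 219 220 219 214 214 213
 210 201 196 186 175 166 152 140 122 104 137 180 194 200 185 133  77  62
  57  36]
foot ring+ 0 [251.4 235.8] [272.3 249.8]
foot ring+ 0.01 [250.9 232.6] [271.9 246.6]
foot ring+ 0.02 [250.4 229.5] [271.6 243.4]
side pins [[[276.6, 242.5]], [[273.7, 242.2]], [[249.6, 239.3]], [[246.9, 239.0]]]
top pins [[[226.0, 202.0]], [[225.2, 199.4]], [[217.9, 177.7]], [[217.1, 175.2]]]
top gap centre/marks [[230.7 206. ]] [[282.2 252.5]
 [243.  247.7]]
[[ 41  40  41  48  70  70  70  71  69  59  75  92 108 108 112 110 107  83
   77  76]
 [ 39  38  46
[... 732 characters left out ...]
  42  40
   41  38]
 [ 41  39  44  61  64  80  96 107  95 106  70  35  37  38  58  33  35  38
   38  35]
 [ 40  40  37  39  36  42  45  53  74  71  54  31  45  99 134  37  37  37
   39  36]
 [ 41  41  35  34  34  36  34  35  39  37  39  33  36  74 139  64  33  37
   34  32]
 [ 38  40  40  38  37  38  38  35  35  35  39  36  36  53  97  85  35  37
   27  27]
 [ 40  41  37  37  35  33  38  34  37  35  39  37  34  45  70  88  25  24
   23  16]
 [ 41  37  34  34  36  36  34  34  37  34  37  38  36  31  35  34  11  13
   15  22]
 [ 40  40  28  28  23  25  26  26  25  19  22  20  25  21  18  17  17  21
   47  67]
 [ 41  65 101  48  22  26  23  12  18  22  14  17  16  25  49  66 101  94
   79  80]]
```

```bash
python3 - <<'E'
from h import *
s=cv2.imread('pics/side4.png');t=cv2.imread('pics/top4.png')
e=np.array([.4973,.1326,.0977]); a=np.radians(20.8); d=np.array([np.cos(a),np.sin(a),0]); S=np.array([.501,.1305,.07])
ang=np.linspace(0,2*np.pi,60); ring=np.c_[np.cos(ang),np.sin(ang),0*ang]
def draw(n,im,u0,v0,w,h,k):
    o=cv2.resize(im[v0:v0+h,u0:u0+w],None,fx=k,fy=k,interpolation=cv2.INTER_CUBIC)
    def pl(P,c): cv2.polylines(o,[(((proj(n,P)-[u0,v0]+.5)*k)*8).round().astype(int).reshape(-1,1,2)],False,c,1,cv2.LINE_AA,3)
    pl(e+ring*.025,(0,0,255)); pl(e+[0,0,.006]+np.outer([-.037,-.025],d),(0,0,255)); pl(e+[0,0,.006]+np.outer([.037,.025],d),(0,0,255))
    pl(S+ring*.0275,(0,255,0)); pl(S+ring*.064,(0,255,0)); pl(S+np.outer([-.05,.05],d),(0,255,0)); return o
cv2.imwrite('pics/z5.png',np.hstack([draw('top',t,205,160,50,60,8),draw('side',s,238,220,50,60,8)]))
E
```

```text
(no output)
```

View pics/z5.png

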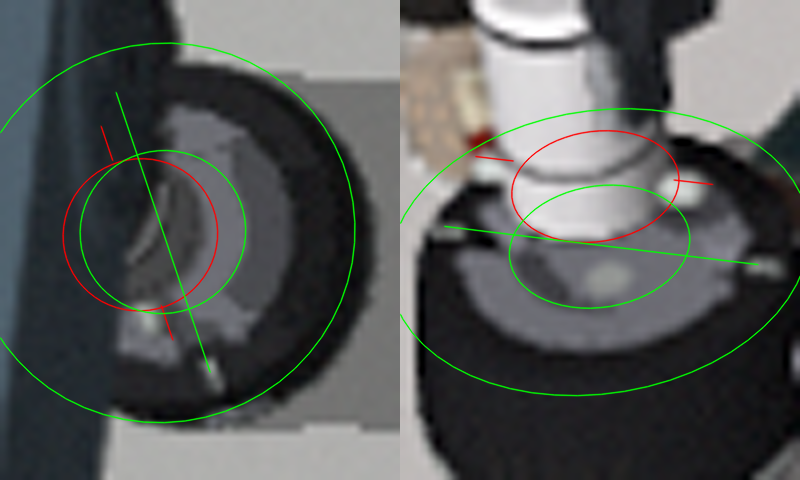

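```bash
python3 - <<'E'
from h import *
for n,u,v in(('top',338.5,189),('side',325.4,184.1)):
    g=cv2.cvtColor(cv2.imread(f'pics/{n}0.png'),cv2.COLOR_BGR2GRAY).astype(float)
    for th in(90,120,150):
        y,x=np.mgrid[int(v)-5:int(v)+7,int(u)-8:int(u)+9]; w=np.clip(th-g[y,x],0,None)
        l=cv2.connectedComponents((w>0).astype(np.uint8))[1]; k=l[int(round(v))-int(v)+5,int(round(u))-int(u)+8]; w=w*(l==k)
        if n=='side': w*=(np.hypot((x-u),(y-v)*2)<9)
        P=np.array([onz(n,p,.087)[:2] for p in zip(x.ravel(),y.ravel())]); w=w.ravel(); c=(w[:,None]*P).sum(0)/w.sum(); q=P-c
        C=(q*w[:,None]).T@q; e=np.linalg.eigh(C)[1][:,1]; print(n,th,k,c.round(4),np.degrees(np.arctan2(e[1],e[0]))%180,(w>0).sum())
for n in('top','side'):
    g=cv2.cvtColor(cv2.imread(f'pics/{n}0.png'),cv2.COLOR_BGR2GRAY)
    c=np.array([.507,-.174,.006])
    for a in(50,55): print(n,a,[proj(n,c+k*np.array([np.cos(np.radians(a)),np.sin(np.radians(a)),0])).round(1)[0] for k in(.037,-.037)])
    print(g[183:202,324:350] if n=='top' else g[190:206,312:338])
E
```

```text
top 90 1 [ 0.5066 -0.1738] 54.69828807118502 30
top 120 2 [ 0.506 -0.175] 54.855400444279205 46
top 150 2 [ 0.5056 -0.1758] 54.85954971630907 55
side 90 1 [ 0.5027 -0.1704] 54.19146995626733 21
side 120 1 [ 0.5029 -0.1699] 55.39570602186765 25
side 150 1 [ 0.5026 -0.1698] 54.83218904239648 35
top 50 [array([326.1, 183.1]), array([345.5, 200.1])]
top 55 [array([325.4, 183.9]), array([346.2, 199.2])]
[[171 171 169 151 144 171 166 140 141 174 178 182 182 179 179 180 180 181
  176 174 108 109 170 170 171 172]
 [170 170 153 136  98  96 120 166 177 112 147 180 182 177 178 179 180 181
  177 180 185 100  96 117 119 117]
 [170 169 157 148 131 105 100 180 134  45  54  83 182 180 179 179 179 181
  177 180 180 174  98 113 113 114]
 [171 170 146 141 144 128 149 190 173  65  36  38  76 109 179 181 180 179
  178 181 181 177 115 103 113 112]
 [170 170 167 132 137 122 196 189 179 168  97  34  39  47  95 182 179 180
  177 180 180 180 168  69 112 113]
 [170 171 170 167 139 122 187 175 178 177 173 133  51  37  43  98 182 182
  177 182 179 182 187  95 112 110]
 [169 168 169 164 100 125 190 174 178 178 17
[... 2528 characters left out ...]
94 185 172
  163 150 130 106  89 103 106 106]
 [180 181 180 179 181 162 170 189 200 206 212 214 211 204 199 194 185 173
  162 148 130 106  72 100 108 108]
 [178 181 181 180 183 152 155 184 199 209 211 213 211 206 201 194 184 172
  162 148 128 102  61  95 105 107]
 [179 178 179 180 181 167 104 167 201 209 212 211 208 206 199 193 184 172
  161 148 128  86  62  85  88 100]
 [178 180 178 180 180 167 125 131 179 198 213 213 210 209 202 195 185 173
  163 139 119  77  81  94  98  88]
 [180 179 179 179 180 168 172 137 119 135 186 200 201 199 193 182 172 157
  147 101  78  95  86  93  94  85]
 [180 179 179 181 181 182 174 187 175 124 133 122 151 157 153 120 117  96
  101 114 124 106  84  89  89 119]]
```

Scaled: 0.016 m is 0.0213, 0.0039 m is 0.0052.

Emit:
run_rows(steps=[-0.0057,0.0052,0,0,0,0,0,-0.0057,0.0052,0.0133,0,0,0,0,-0.0057,0.0052,0.0213,0,0,0,0,-0.0057,0.0052,0.0213,0,0,0,0])

```text
time_s: 11.2
eef_pos: [0.4996, 0.1275, 0.1202]
eef_rot: [-0.001, 0.797, 0.604, -0.001]
wrist_force: [-0.6, -0.8, -2.0]
opening: 0.569
grasp_force: 63.1
```

```bash
python3 - <<'E'
from h import *
s=optics.camera('side');t=optics.camera('top'); cv2.imwrite('pics/side6.png',s);cv2.imwrite('pics/top6.png',t)
o=monitor.get_obs(); T=o['eef_pos']; print(T,o['wrist_force'])
a=np.radians(20.6); d=np.array([np.cos(a),np.sin(a),0]); S=np.array([.501,.1305,.07]); e=T+[.0008,.003,-.039]
ang=np.linspace(0,2*np.pi,60); ring=np.c_[np.cos(ang),np.sin(ang),0*ang]
def draw(n,im,u0,v0,w,h,k):
    o=cv2.resize(im[v0:v0+h,u0:u0+w],None,fx=k,fy=k,interpolation=cv2.INTER_CUBIC)
    def pl(P,c): cv2.polylines(o,[(((proj(n,P)-[u0,v0]+.5)*k)*8).round().astype(int).reshape(-1,1,2)],False,c,1,cv2.LINE_AA,3)
    pl(e+ring[:50]*.025,(0,0,255)); pl(S+ring*.0275,(0,255,0)); pl(S+np.outer([.037,.05],d),(0,255,0));pl(S+np.outer([-.037,-.05],d),(0,255,0)); return o
cv2.imwrite('pics/z6.png',np.hstack([draw('top',t,205,160,50,60,8),draw('side',s,238,220,50,60,8)]))
E
```

```text
[0.50028173 0.12768621 0.12110159] [-0.12125437 -0.35270341 -1.93552171]
```

View pics/z6.png

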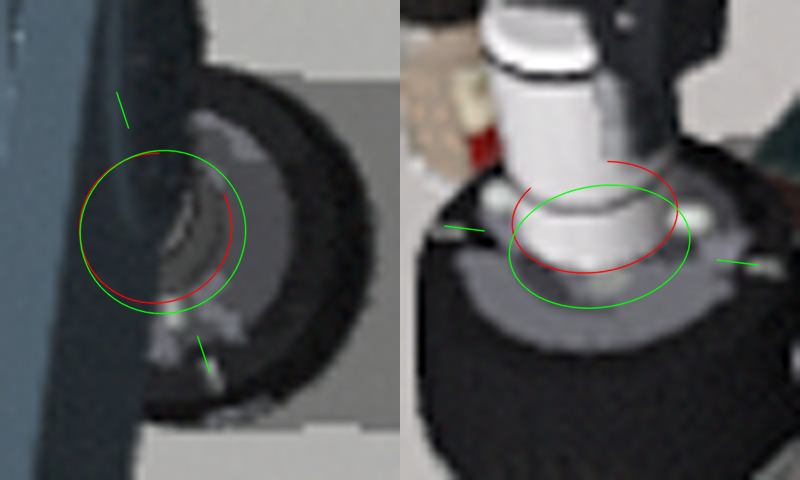

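```bash
python3 - <<'E'
from h import *
a=np.radians(20.6); d=np.array([np.cos(a),np.sin(a),0]); 
for S in([.5017,.1303,.088],[.5,.1307,.088]):
  S=np.array(S)
  for n,o in(('top',(205,160)),('side',(238,220))): print(n,((proj(n,[S-.032*d,S+.032*d,S])-o+.5)*8).round(0).tolist(), ((proj(n,[S+[.001,0,0],S+[0,.001,0]])-proj(n,S))*8).round(2).tolist())
g=cv2.cvtColor(cv2.imread('pics/top6.png'),cv2.COLOR_BGR2GRAY); print(g[192:206,222:236])
g=cv2.cvtColor(cv2.imread('pics/side6.png'),cv2.COLOR_BGR2GRAY); print(g[240:252,295-240+238-295+0:][:, :0].shape, g[240:252,247:254], g[242:252,318-0-50:330])
E
```

```text
top [[184.0, 315.0], [123.0, 133.0], [153.0, 224.0]] [[0.14, -3.01], [-3.06, -0.09]]
side [[293.0, 212.0], [91.0, 187.0], [191.0, 200.0]] [[-2.61, -1.13], [-2.04, 1.92]]
top [[182.0, 321.0], [122.0, 138.0], [152.0, 229.0]] [[0.14, -3.01], [-3.06, -0.09]]
side [[297.0, 215.0], [94.0, 190.0], [195.0, 202.0]] [[-2.62, -1.14], [-2.04, 1.92]]
[[ 39  44  42  53  61  69  70  68  59  57  71  73  75  74]
 [ 40  39  44  68  70  70  68  56  53  68  73  74  74  74]
 [ 40  42  44  64  72  68  62  51  74  98 105  74  75  74]
 [ 42  42  48  72  73  70  59  71  91 110 106  89  75  76]
 [ 40  42  46  73  64  78  79 106 108 106  91  76  74  73]
 [ 41  41  65 118 144 111  79  96 108  97  76  76  75  76]
 [ 43  41  66 121 167 125  85  90 109 108 104  74  75  75]
 [ 40  45  72 120 168 138  90  84 109 110 110 108 102  74]
 [ 41  54  93 118 151 126  87  69  78  82  98 111 106  65]
 [ 38  54  93 106  89  85  70  75  74  75  83 110 104  61]
 [ 38  54  94 107 101  64  74  74  72  58  49  75  76  69]
 [ 40  58 107 109 104  74  52  35  35  42  35  37  38  38]
 [ 45  70 107  94 103  69  36  31  42  59  35  37  3
[... 2318 characters left out ...]
24
   19  51  81  83  73  63  50  36  35  33  36  37  34  37  36  37  34  55
   68  70  68  70  68  83  77  90  95  86  80  70  72  75  73  70  83  79
   81  83  77  96 104 181 190 188]
 [154 128  89  68  61  61  51  99 121 121 121 121 110  66  28  27  28  24
   24  42 107 115 112 106  90  77  68  54  40  35  34  35  34  36  37  34
   56  68  70  72  71  70  71  70  68  82  98  93  92  78  72  78  82  83
   80  82  90 105 132 182 190 186]
 [139 100  55  62  64  62  59  98 125 128 128 134  91  36  17  21  25  24
   22   8  94 113 113 111 114 114 111  95  82  72  62  49  40  35  34  36
   35  57  70  69  71  74  71  68  69  69  72  71  86  80  89  96  86  83
   81  83 104 134 184 191 188 189]]
```

The rows are not in the units I measure in: shifts go in shares of 75 cm and turns go in shares of 2 pi rad. I convert before sending: 0.012 m is 0.016, -0.0021 m is -0.0028.

Emit:
run_rows(steps=[-0.0028,0.0008,0,0,0,0,0,-0.0028,0.0008,0.008,0,0,0,0,-0.0028,0.0008,0.012,0,0,0,0,-0.0028,0.0008,0.016,0,0,0,0,-0.0028,0.0008,0.016,0,0,0,0])

```text
time_s: 11.92
eef_pos: [0.5001, 0.1255, 0.1089]
eef_rot: [-0.0, 0.797, 0.604, -0.0]
wrist_force: [0.5, 0.9, -1.6]
opening: 0.572
grasp_force: 63.1
```

Emit:
run_rows(steps=[0,0,0.0027,0,0,0,0,0,0,0.004,0,0,0,0,0,0,0.004,0,0,0,0])

```text
time_s: 12.3
eef_pos: [0.5004, 0.1255, 0.1062]
eef_rot: [-0.0, 0.797, 0.604, -0.0]
wrist_force: [-0.7, -0.0, -2.0]
opening: 0.567
grasp_force: 63.1
```

Scaled: 0.004 m is 0.0053, 0.002 m is 0.0027.

Emit:
run_rows(steps=[0,0,0.0027,0,0,0,0,0,0,0.0053,0,0,0,0,0,0,0.0053,0,0,0,0])

```text
time_s: 12.68
eef_pos: [0.5002, 0.1256, 0.102]
eef_rot: [-0.0, 0.797, 0.604, -0.0]
wrist_force: [0.6, 1.6, -2.6]
opening: 0.567
grasp_force: 63.0
```

Emit:
run_rows(steps=[0,0,0.0027,0,0,0,0,0,0,0.0053,0,0,0,0,0,0,0.0053,0,0,0,0])

```text
time_s: 13.05
eef_pos: [0.5002, 0.1255, 0.098]
eef_rot: [-0.0, 0.797, 0.604, -0.0]
wrist_force: [-0.0, 1.1, -1.9]
opening: 0.567
grasp_force: 63.0
```

Emit:
run_rows(steps=[0,0,0.0027,0,0,0,0,0,0,0.0053,0,0,0,0,0,0,0.0053,0,0,0,0])

```text
time_s: 13.42
eef_pos: [0.5005, 0.1255, 0.0944]
eef_rot: [0.0, 0.797, 0.604, 0.0]
wrist_force: [-2.9, 1.9, 3.3]
opening: 0.573
grasp_force: 63.6
```

Scaled: 0.004 m is 0.0053, 0.002 m is 0.0027.

Emit:
run_rows(steps=[0,0,0.0027,0,0,0,0,0,0,0.0053,0,0,0,0,0,0,0.0053,0,0,0,0])

```text
time_s: 13.8
eef_pos: [0.5005, 0.1255, 0.0903]
eef_rot: [0.0, 0.797, 0.604, 0.0]
wrist_force: [-2.2, 1.6, 4.9]
opening: 0.568
grasp_force: 63.7
```

Emit:
run_rows(steps=[0,0,0.0027,0,0,0,0,0,0,0.0053,0,0,0,0,0,0,0.0053,0,0,0,0])

```text
time_s: 14.18
eef_pos: [0.5005, 0.1255, 0.0865]
eef_rot: [-0.0, 0.797, 0.604, 0.0]
wrist_force: [-3.3, 2.3, 6.3]
opening: 0.574
grasp_force: 63.9
```

Scaled: 0.002 m is 0.0027, -0.0019 m is -0.0025, 0.5 rad is 0.0796.

Emit:
run_rows(steps=[0,0,0.0027,0,0,0,0,0,0,0.0027,0,0,0,0,0,0,0.0027,0,0,0.0191,0,0.0003,-0.0013,0.0027,0,0,0.0398,0,0.0004,-0.002,0.0027,0,0,0.0589,0,0.0007,-0.0025,0.0027,0,0,0.0796,0,0.0007,-0.0025,0.0027,0,0,0.0796,0])

```text
time_s: 15.05
eef_pos: [0.4991, 0.127, 0.0851]
eef_rot: [-0.0, 0.922, 0.388, 0.001]
wrist_force: [-4.3, 3.7, 9.1]
opening: 0.569
grasp_force: 64.1
```

```bash
python3 -c "
from h import *
o=monitor.get_obs();print(o['torque'],o['q'][5])"
```

```text
[0.65545207 0.71062382 0.22681035] 0.7914443167178461
```

Scaled: -0.003 m is -0.004, -0.0027 m is -0.0036, 0.85 rad is 0.1353.

Emit:
run_rows(steps=[0,-0.0008,0,0,0,0.0239,0,0.0003,-0.0016,0,0,0,0.0477,0,0.0005,-0.0023,0,0,0,0.0716,0,0.0009,-0.0031,0,0,0,0.0955,0,0.0015,-0.0036,0,0,0,0.1194,0,0.0017,-0.004,0,0,0,0.1353,0,0.0017,-0.004,0,0,0,0.1353,0])

```text
time_s: 15.92
eef_pos: [0.4971, 0.1285, 0.085]
eef_rot: [0.001, 1.0, -0.026, -0.001]
wrist_force: [-8.0, -2.7, 13.6]
opening: 0.572
grasp_force: 63.4
```

```bash
python3 -c "
from h import *
o=monitor.get_obs();print(o['torque'],o['q'][5])"
```

```text
[-0.72244186  1.39887792  0.38297507] 1.646967718613827
```

Scaled: -0.0004 m is -0.0005, -0.0002 m is -0.0003, 0.1 rad is 0.0159.

Emit:
run_rows(steps=[0,-0.0003,0,0,0,0.008,0,0,-0.0005,0,0,0,0.0159,0,0,-0.0005,0,0,0,0.0159,0])

```text
time_s: 16.3
eef_pos: [0.4968, 0.1288, 0.085]
eef_rot: [0.001, 0.997, -0.075, -0.001]
wrist_force: [-8.2, -2.5, 13.7]
opening: 0.567
grasp_force: 63.4
```

```bash
python3 -c "
from h import *
o=monitor.get_obs();print(o['torque'],o['q'][5])"
```

```text
[-0.77135594  1.5663233   0.74046623] 1.746545262446673
```

Emit:
run_rows(steps=[0,0,0,0,0,0,0,0,0,0,0,0,0,0,0,0,0,0,0,0,0,0,0,0,0,0,0,0])

```text
time_s: 16.8
eef_pos: [0.4969, 0.1288, 0.085]
eef_rot: [0.001, 0.997, -0.075, -0.001]
wrist_force: [-7.8, -2.3, 13.5]
opening: 0.571
grasp_force: 63.4
```

```bash
python3 - <<'E'
from h import *
o=monitor.get_obs();print(o['torque']);s=optics.camera('side')
cv2.imwrite('pics/z7.png',cv2.resize(s[150:300,200:360],None,fx=3.5,fy=3.5,interpolation=cv2.INTER_CUBIC))
E
```

```text
[-0.79638908  1.59145759  0.75049543]
```

View pics/z7.png

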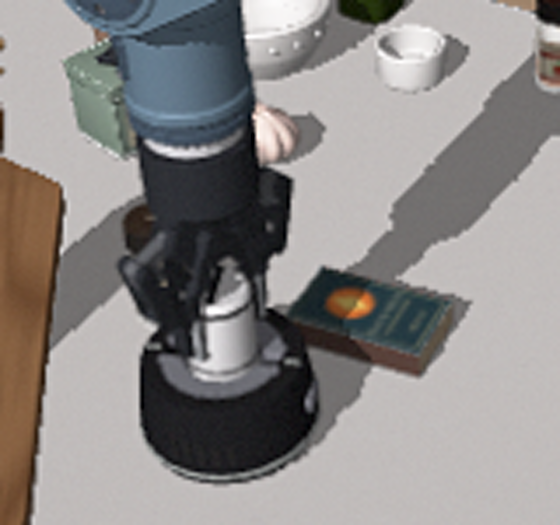

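The picture shows the cup seated upright in the socket at about (265,240), with no pins outside the lip and the gripper still holding it. The jar behind (lid near (240,216)) and the matchbox are where they were. The torque is steady against the stop.

```bash
python3 -c "
from bench import ctrl, optics, monitor
print(ctrl.hand_in())"
```

```text
the job is handed in; nothing more can be done
None
```

I handed the job in at about 17 s: the jar stands upright behind the grinder, and the gripper still holds the cup, pressed and turned about 1.45 rad to its stop; hand-in returned no verdict.

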